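# Close the radio box: seat the access cover and lock its quarter-turn fastener

## Robot

A 7-joint arm with a two-finger parallel gripper is mounted at the origin on a cart in front of the work surface, level with it; the furniture and walls round the work are solid. World frame = base frame: x ahead of the robot, y to its left, z up, the work surface at z = 0. Lengths are in m, angles in rad, forces in N, time in s.
With the tool pointing down it reaches from about 0.425 to 0.925 m from the base axis. Payload 6.8 kg.
Tool frame: the origin (TCP) lies on the centre line of the jaws, within the pads' length; the fingertips stand bot.tip_reach ahead of it and the grasp point (between the pads) lies 3 mm ahead of it (bot.tip_reach is the distance from the TCP to the fingertips, in m); z points along the fingers, y is the line along which they close (so a half turn about z gives the same grasp; the last joint's range is limited). The gripper opens to 85 mm and grips with 20 to 120 N. Pads are 22 mm wide; open, the fingers measure 114 mm over their backs; the gripper's body (76 mm by 85 mm) begins 54 mm behind the grasp point. The pads swing forward as they close: fully open they stand 13 mm farther back than shut.
Start: joints at [1.069, 0.477, 0.022, 1.555, -0.011, 1.109, -0.083], TCP at [0.259, -0.623, 0.253] pointing down, gripper open.
Joint ranges: [-2.96, 2.96], [-0.34, 2.1], [-1.41, 1.46], [0.24, 2.44], [-1.37, 4.51], [0.17, 1.92], [-2.96, 2.96]. Speed limits (rad/s): [2.39, 2.39, 3.14, 3.14, 3.14, 3.14, 3.14].

## Interface

Orientations are given as a unit quaternion [w, x, y, z].
In Python, from station import bot gives the robot as it stands.
- The arm moves only by the tool jog_arm, never from a script. Its argument "deltas" is a list of rows, each a list of 7 numbers: the shift along the world's x, y, z in m, then the turn, a rotation vector about the world's x, y, z in rad, then the opening, from 0 (shut) to 1 (fully open). In form: [[x, y, z, rx, ry, rz, grip], ...]. A call has 1 to 10 rows; each row shifts and turns the commanded pose from where the row before left it; what a row does not reach is not made up. A row lasts 1/10 s, in which the tool goes at most 50 mm and 8.59 degrees, less where a joint would pass 70% of its speed; a pose out of reach is approached as far as the arm can. A call with a gripper value outside its range is refused whole. The fingers move at their own pace and stop on an object; "newtons" is the grip in N (left out, the last holds). Time passes only in rows, so rows that do not move let the fingers close. It gives the time, the measured TCP pose, the force, the opening and the grip force at its end, in the units of the state.
- bot.get_obs(): the state, without advancing time (a new reading comes with each control period).
- bot.read_camera(name): name is "scene" or "top" or "wrist"; returns a dict with "img" (384x512x3 uint8, red, green, blue), "K" (3x3 intrinsics, pixels), "eye" and "attitude" of the camera in the world. Camera axes: x right, y down, z forward; pixel columns grow to the right and rows downward; lengths in m; the calibration is good to about 2 mm. A picture is of the moment at which its call begins. There is no depth.
- bot.hand_in(): hands the job in; it is judged then, once.
The state is a dict: "t": time; "q": joint angles; "joint_vel": joint speeds; "joint_torque": joint torques, N m; "eef_pos": TCP position; "tool_rot": TCP orientation; "contact_force": force on the tool from outside, world axes, zero at the start; "torque": the same for the moment, N m; "gripper_width": opening from 0.0 (shut) to 1.0 (fully open); "grasp_force": force on a finger pad.
Only numpy, scipy, OpenCV 4.12 (cv2) and the standard library are available. Lean on these libraries where they do the work, as an engineer would, in place of code of your own. Each camera call takes 0.05 s, during which the arm holds its last target. There are 200 camera calls.

## Task

Close the radio box on the bench: pick up the loose blue cover by the wing head of its fastener, seat it flush in the opening of the box, press and twist the sprung head lightly until its cross-bar drops through the slot underneath, then press it down to the stop, turn it a quarter turn clockwise until it catches, and let go. Slot angle and depth differ from box to box, so work by feel and never push or twist hard (30 N at most, or the bridge over the circuit board bends). Leave the tape, screwdriver and syringe where they are.

Things in the scene. Friction and masses are not known exactly. Their poses are not given: they have to be found in the camera images.
- box: radio box that does not move: dark grey housing 160 (x) by 132 (y) mm, aluminium deck 62 mm above the bench; brass sockets on its -x side; origin under its centre. Under the opening a bridge holds a round screwed-in receptacle, 39 mm across, with a slot 27 by 7 mm. Its top lies 8.5 to 15.5 mm below the deck and its slot up to 0.5 rad either way off the box's x axis: not measured
- box_mouth (a point): centre of the opening in the box's deck, level with the deck's top; the slot is centred below it. The opening is rectangular, 85.8 mm along this point's x and 65.8 mm along its y, with a 1.5 mm chamfer; z up
- cover: loose blue cover, 0.22 kg: plate 106 (x) by 86 (y) by 4 mm; the lip below it is 84 by 64 mm outside, 8 mm deep, lower edge rounded, and fits the opening with 0.9 mm play each side, either way round (yaw or yaw + pi). Origin: centre of the lip's lower edge, on the bench at the start; z up
- cover_seat (a point): centre of the underside of the cover plate, 8 mm above the cover's origin. When the cover is seated this point coincides with box_mouth and their x axes are in line
- fastener_grip (a point): grasp point on the axis of the black wing head, 63 mm above cover_seat when not pressed. Wing 36 mm long (this point's x), 12 mm thick (its y), from 21 mm below this point, where a 27 mm round shoulder begins, to 7 mm above it. The cover can be carried by it. On the shaft's lower end, 67 mm below this point, sits a cross-bar 22 mm long, in line with the wing, 4 mm wide and high
- fastener (a joint): m the head is pressed down: 0 = up, held by a spring (4 N at 0, 300 N/m more). Cover seated: off the slot's line the bar lands on the receptacle at 2.5 to 9.5 mm. In the slot it goes on: from 12 to 19 mm (depending on the box) it is below the catch and can turn; 2.3 mm deeper is a hard stop. Caught and let go, it rises about 5 mm from the stop and stays down; not caught, it jumps up
- fastener_turn (a joint): rad the head is turned in the cover, clockwise seen from above: 0 = wing along the cover's x (white marks); range -0.75 to 2.45. The bar drops through within about 0.12 of the slot's line. 1.57 further lies the notch (0.15 either way), about 1.75 past the slot's line a hard stop, where it also catches. It drags with 0.04 N m: a hanging cover turns with the wing; once seated the lip holds it
- tape_kapton: bystander: roll of amber tape, 76 mm across, 15 mm high, lying flat; origin at the centre of its underside
- driver_red: bystander: red-handled screwdriver, 180 mm long, lying on the bench; origin under its middle
- flux_syringe: bystander: syringe, 133 mm long, lying on the bench; origin under its middle

How it is judged:
By the outcome, as a careful person would: the job done as asked, in the order asked, and still so for the second after the job is handed in, with the robot touching nothing.
It also fails if it takes over 72 s, if anything falls off the work surface, if the arm or the gripper's body presses on something with over 40 N, if the wrist force passes 120 N, or if a joint passes its speed limit or range.

## Working session

There is one attempt and no reset: what is moved stays moved. The work goes in short steps, Python scripts to look and compute and a tool call to move; the robot and the scene stay as the last step left them, time stands still between calls to the robot, and variables do not carry over. Pictures are saved under pics/ and viewed, at most 10 in all, crops included, and the job is handed in when it is done.

Besides the shell and the picture viewer there is one more tool, called by a JSON object that holds its "method" and its "body". jog_arm: Moves the arm, as the interface text tells. Its arguments: {"type":"object","properties":{"deltas":{"type":"array"},"newtons":{"type":"number"}},"required":["deltas"]}

```bash
mkdir -p pics; ls
python3 - <<'E'
from station import bot
import cv2,numpy as np
o=bot.get_obs(); print({k:np.round(v,3) for k,v in o.items()}, bot.tip_reach)
ims=[]
for n in ("top","scene"):
    c=bot.read_camera(n); cv2.imwrite(f"pics/{n}0.png",c["img"][:,:,::-1]); print(n,c["K"],c["eye"],c["attitude"])
    np.save(f"{n}0.npy",c["img"])
E
```

```text
pics
{'t': np.float64(0.0), 'q': array([ 1.069,  0.478,  0.022,  1.556, -0.012,  1.109, -0.083]), 'joint_vel': array([-0.001,  0.002,  0.   ,  0.   , -0.002, -0.   ,  0.   ]), 'joint_torque': array([-1.0000e-03, -5.9646e+01,  1.6080e+00, -2.8121e+01,  1.2000e-02,
        9.0000e-03,  0.0000e+00]), 'eef_pos': array([ 0.259, -0.623,  0.252]), 'tool_rot': array([-0.001,  0.981,  0.196, -0.   ]), 'contact_force': array([ 0.975, -0.431,  0.356]), 'torque': array([ 0.016, -0.006, -0.025]), 'grasp_force': np.float64(0.0), 'gripper_width': np.float64(0.999)} 0.022
top [[349.94888223   0.         260.3949003 ]
 [  0.         349.94888223 190.4563864 ]
 [  0.           0.           1.        ]] [0.30427007 0.13583784 1.0869226 ] [ 0.04785606 -0.69697359  0.71247884 -0.06566213]
scene [[452.65610312   0.         253.52647058]
 [  0.         452.65610312 193.54927905]
 [  0.           0.           1.        ]] [-0.22515086  0.7461871   0.77810364] [ 0.18326398 -0.35095685  0.82647552 -0.40022721]
```

View pics/top0.png

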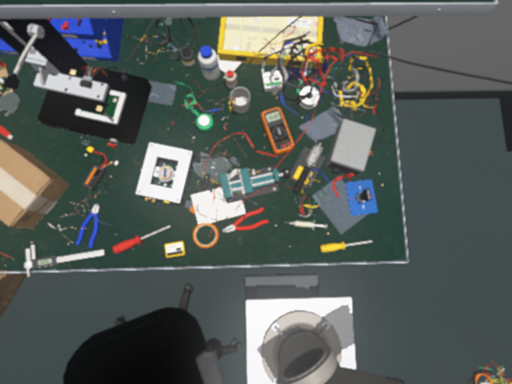

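View pics/scene0.png

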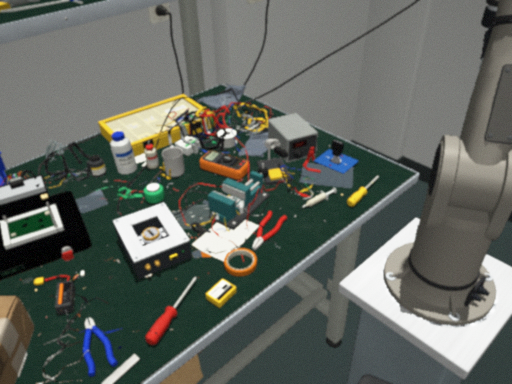

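The top view shows the blue cover at about (363,197) and the white-decked box at (164,172), with sockets nearest the robot. In the scene view they are at (335,160) and (152,237). Next I'll compute rough positions.

```bash
cat > h.py <<'E'
import numpy as np,cv2
from scipy.spatial.transform import Rotation as R
def rot(q): return R.from_quat(np.asarray(q)[[1,2,3,0]])
def ray(c,uv,z):
    uv=np.atleast_2d(uv).astype(float); d=np.c_[uv,np.ones(len(uv))]@np.linalg.inv(c["K"]).T
    d=rot(c["attitude"]).apply(d); e=np.array(c["eye"]); return e+d*((z-e[2])/d[:,2])[:,None]
def proj(c,p):
    p=rot(c["attitude"]).inv().apply(np.atleast_2d(p)-np.array(c["eye"]))@np.array(c["K"]).T
    return p[:,:2]/p[:,2:]
def big(m,near=None):
    cs=cv2.findContours(m.astype(np.uint8),cv2.RETR_EXTERNAL,cv2.CHAIN_APPROX_NONE)[0]
    return max(cs,key=cv2.contourArea)
def blue(img):
    h=cv2.cvtColor(img,cv2.COLOR_RGB2HSV); return (h[...,0]>100)&(h[...,0]<125)&(h[...,1]>120)&(h[...,2]>50)
def rect(c,cnt,z):
    p=ray(c,cnt[:,0,:],z)[:,:2]*1000
    (x,y),(w,h),a=cv2.minAreaRect(p.astype(np.float32)); 
    if w<h: a+=90;w,h=h,w
    return np.array([x,y,w,h]).round(1),round((a+90)%180-90,1)
E
python3 - <<'E'
from station import bot
from h import *
c=bot.read_camera("top"); im=c["img"]
m=blue(im); m[:, :330]=0; m[:170]=0
print("cover",rect(c,big(m),0.012))
m=(im.min(2)>170); m[:,:120]=0;m[:,200:]=0;m[:130]=0;m[215:]=0
print("box",rect(c,big(m),0.062))
s=bot.read_camera("scene"); 
print(s["img"][150,337], im[200,365])
# scene head crop and top crop
a=cv2.resize(s["img"][120:190,300:370],(400,400),interpolation=2); b=cv2.resize(im[165:225,330:390],(400,400),interpolation=2)
cv2.imwrite("pics/crop1.png",np.hstack([a,b])[:,:,::-1])
E
```

```text
cover (array([ 451.2, -208.9,  111. ,   88.6]), 6.3)
box (array([531.9, 394.3, 163. , 135.3]), -13.2)
[13 15 15] [ 78  86 103]
```

View pics/crop1.png

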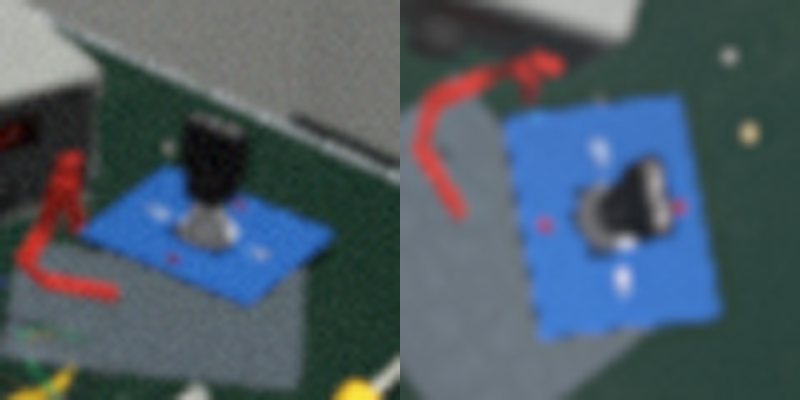

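The crop shows the cover with its wing along its long side (white marks), and the head leaning outward only from parallax. I'll move above the cover, turning the tool +2.857 rad so the later quarter turn stays inside the last joint's range.

{"method": "jog_arm", "body": {"deltas": [[0.0096, 0.0207, 0, 0, 0, 0.1429, 0.7], [0.0096, 0.0207, 0, 0, 0, 0.1429, 0.7], [0.0096, 0.0207, 0, 0, 0, 0.1429, 0.7], [0.0096, 0.0207, 0, 0, 0, 0.1429, 0.7], [0.0096, 0.0207, 0, 0, 0, 0.1429, 0.7], [0.0096, 0.0207, 0, 0, 0, 0.1429, 0.7], [0.0096, 0.0207, 0, 0, 0, 0.1429, 0.7], [0.0096, 0.0207, 0, 0, 0, 0.1429, 0.7], [0.0096, 0.0207, 0, 0, 0, 0.1429, 0.7], [0.0096, 0.0207, 0, 0, 0, 0.1429, 0.7]]}}

```text
t: 1.2
eef_pos: [0.3552, -0.4154, 0.2532]
tool_rot: [-0.0, 0.61, 0.792, -0.0]
contact_force: [0.1, -0.1, 1.1]
gripper_width: 0.703
grasp_force: 0.0
```

{"method": "jog_arm", "body": {"deltas": [[0.0096, 0.0207, 0, 0, 0, 0.1429, 0.7], [0.0096, 0.0207, 0, 0, 0, 0.1429, 0.7], [0.0096, 0.0207, 0, 0, 0, 0.1429, 0.7], [0.0096, 0.0207, 0, 0, 0, 0.1429, 0.7], [0.0096, 0.0207, 0, 0, 0, 0.1429, 0.7], [0.0096, 0.0207, 0, 0, 0, 0.1429, 0.7], [0.0096, 0.0207, 0, 0, 0, 0.1429, 0.7], [0.0096, 0.0207, 0, 0, 0, 0.1429, 0.7], [0.0096, 0.0207, 0, 0, 0, 0.1429, 0.7], [0.0096, 0.0207, 0, 0, 0, 0.1429, 0.7]]}}

```text
t: 2.2
eef_pos: [0.4512, -0.2085, 0.2533]
tool_rot: [-0.0, -0.058, 0.998, -0.0]
contact_force: [0.3, -0.0, -0.1]
gripper_width: 0.698
grasp_force: 0.0
```

{"method": "jog_arm", "body": {"deltas": [[0, 0, 0, 0, 0, 0, 0.7], [0, 0, 0, 0, 0, 0, 0.7]]}}

```text
t: 2.4
eef_pos: [0.4509, -0.2094, 0.2532]
tool_rot: [-0.0, -0.055, 0.999, -0.0]
contact_force: [-0.2, -0.4, -0.0]
gripper_width: 0.697
grasp_force: 0.0
```

Run:
```python
from station import bot
from h import *
o=bot.get_obs(); print(o["t"],o["eef_pos"].round(4),rot(o["tool_rot"]).as_matrix().round(3),o["q"].round(2))
c=bot.read_camera("wrist"); im=c["img"]; print(c["eye"],rot(c["attitude"]).as_matrix()[:,2].round(3))
print(proj(c,[[.451,-.209,.012],[.451,-.209,.078]]))
m=blue(im); print("cover",rect(c,big(m),0.012))
cv2.imwrite("pics/w1.png",im[:,:,::-1])
```

```text
2.4 [ 0.4509 -0.2094  0.2532] [[-0.994 -0.109 -0.   ]
 [-0.109  0.994 -0.   ]
 [ 0.    -0.    -1.   ]] [ 0.92  0.26 -0.7   1.93  0.19  1.02  1.81]
[ 0.36975499 -0.21826157  0.37381945] [ 0.313  0.035 -0.949]
[[253.75574553 160.91438091]
 [253.81885628 176.225269  ]]
cover (array([ 449.9, -207.8,  107.5,   86.5]), 6.0)
```

View pics/w1.png

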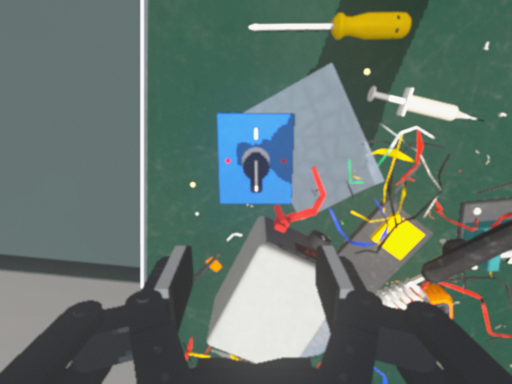

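The wrist view shows the cover at (256,158) with the wing vertical in it at (256,175), aligned with the cover. It is at (0.450, -0.208), yaw 6°. I'll descend and grip.

{"method": "jog_arm", "body": {"deltas": [[-0.001, 0.0016, -0.02, 0, 0, -0.004, 0.7], [0, 0, -0.03, 0, 0, 0, 0.7], [0, 0, -0.03, 0, 0, 0, 0.7], [0, 0, -0.03, 0, 0, 0, 0.6], [0, 0, -0.03, 0, 0, 0, 0.5], [0, 0, -0.02, 0, 0, 0, 0.5], [0, 0, -0.012, 0, 0, 0, 0.5], [0, 0, -0.007, 0, 0, 0, 0.5], [0, 0, 0, 0, 0, 0, 0.5], [0, 0, 0, 0, 0, 0, 0.5]], "newtons": 50}}

```text
t: 3.45
eef_pos: [0.4505, -0.2081, 0.075]
tool_rot: [0.001, -0.053, 0.999, -0.0]
contact_force: [-0.1, 0.7, -0.3]
gripper_width: 0.5
grasp_force: 0.0
```

{"method": "jog_arm", "body": {"deltas": [[0, 0, 0, 0, 0, 0, 0.3], [0, 0, 0, 0, 0, 0, 0], [0, 0, 0, 0, 0, 0, 0], [0, 0, 0, 0, 0, 0, 0], [0, 0, 0, 0, 0, 0, 0], [0, 0, 0, 0, 0, 0, 0], [0, 0, 0, 0, 0, 0, 0]]}}

```text
t: 4.15
eef_pos: [0.4505, -0.2079, 0.0745]
tool_rot: [0.0, -0.053, 0.999, -0.0]
contact_force: [0.2, 0.2, 3.4]
gripper_width: 0.131
grasp_force: 51.3
```

{"method": "jog_arm", "body": {"deltas": [[0, 0, 0.01, 0, 0, 0, 0], [0, 0, 0.02, 0, 0, 0, 0], [0, 0, 0.03, 0, 0, 0, 0], [0, 0, 0.03, 0, 0, 0, 0], [0, 0, 0.03, 0, 0, 0, 0], [0, 0, 0.03, 0, 0, 0, 0], [0, 0, 0.03, 0, 0, 0, 0], [0.002, 0.01, 0.02, 0, 0, -0.01, 0], [0.004, 0.02, 0, 0, 0, -0.02, 0], [0.005, 0.03, 0, 0, 0, -0.025, 0]]}}

```text
t: 5.15
eef_pos: [0.4601, -0.1486, 0.2746]
tool_rot: [-0.0, -0.023, 1.0, -0.0]
contact_force: [0.2, -0.4, -3.2]
gripper_width: 0.125
grasp_force: 50.3
```

{"method": "jog_arm", "body": {"deltas": [[0.005, 0.03, 0, 0, 0, -0.035, 0], [0.005, 0.04, 0, 0, 0, -0.035, 0], [0.005, 0.04, 0, 0, 0, -0.035, 0], [0.005, 0.04, 0, 0, 0, -0.035, 0], [0.005, 0.04, 0, 0, 0, -0.035, 0], [0.005, 0.04, 0, 0, 0, -0.035, 0], [0.005, 0.04, 0, 0, 0, -0.035, 0], [0.005, 0.04, 0, 0, 0, -0.02, 0], [0.003, 0.03, 0, 0, 0, -0.015, 0], [0.001, 0.02, 0, 0, 0, 0, 0]]}}

```text
t: 6.15
eef_pos: [0.5037, 0.2147, 0.2739]
tool_rot: [-0.001, 0.113, 0.994, 0.0]
contact_force: [-0.5, -0.3, -3.0]
gripper_width: 0.129
grasp_force: 50.3
```

{"method": "jog_arm", "body": {"deltas": [[0, 0.01, 0, 0, 0, 0, 0], [0, 0, 0, 0, 0, 0, 0], [0, 0, 0, 0, 0, 0, 0], [0, 0, 0, 0, 0, 0, 0]]}}

```text
t: 6.55
eef_pos: [0.5052, 0.2203, 0.2741]
tool_rot: [-0.0, 0.115, 0.993, -0.001]
contact_force: [-0.1, 0.5, -3.0]
gripper_width: 0.127
grasp_force: 50.3
```

Run:
```python
from station import bot
from h import *
o=bot.get_obs(); print(o["t"],o["eef_pos"].round(4),R.from_matrix(rot(o["tool_rot"]).as_matrix()).as_matrix().round(3),o["q"].round(2),o["contact_force"],o["gripper_width"])
c=bot.read_camera("wrist"); im=c["img"]; print(c["eye"])
np.savez("w2.npz",**c)
cv2.imwrite("pics/w2.png",im[:,:,::-1])
```

```text
6.55 [0.5052 0.2203 0.2741] [[-0.973  0.229 -0.   ]
 [ 0.229  0.973 -0.001]
 [ 0.    -0.001 -1.   ]] [ 0.15  0.37 -0.84  1.79  0.3   1.12  0.54] [-0.14252432  0.47634594 -3.00034163] 0.12691837586688515
[0.42574688 0.23905433 0.39462305]
```

View pics/w2.png

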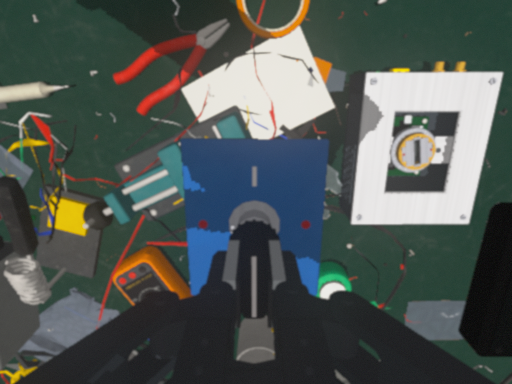

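The wrist view shows the box deck at (360-500, 72-224), the opening at (388-458, 110-190) and the receptacle slot at about (416,150). The cover hangs straight under the gripper. I'll measure the opening, the slot and the cover's yaw.

Run:
```python
from h import *
c=dict(np.load("w2.npz")); im=c["img"]
g=cv2.cvtColor(im,cv2.COLOR_RGB2GRAY)
m=(g>140); m[:,:345]=0
k=big(m); print("deck",rect(c,k,.062))
fill=np.zeros(g.shape,np.uint8); roi=np.zeros(g.shape,np.uint8); roi[95:205,376:470]=1
m=(g<140)&(roi>0); m=cv2.morphologyEx(m.astype(np.uint8),cv2.MORPH_CLOSE,np.ones((25,25)))
m&=roi
k2=big(m); print("open",rect(c,k2,.062))
for lo in (100,140,170):
  # edge lines: subpixel crossing scans mid portions
  P={}
  def scan(r0,dr):pass
  def cross(line,i0,step):
    i=i0
    while line[i]<lo and 0<i<len(line)-1: i+=step
    a,b=float(line[i-step]),float(line[i]); return (i-step)+step*(lo-a)/(b-a+1e-9)
  L=[(cross(g[r],391,-1),r) for r in range(120,182,3)]; Rr=[(cross(g[r],448,1),r) for r in range(120,182,3)]
  T=[(u,cross(g[:,u],118,-1)) for u in range(398,452,3)]; B=[(u,cross(g[:,u],185,1)) for u in range(398,445,3)]
  S=[ray(c,np.array(s),.062)[:,:2]*1e3 for s in (L,Rr,T,B)]
  fits=[]
  for s in S:
    vx,vy,x,y=cv2.fitLine(s.astype(np.float32),cv2.DIST_HUBER,0,.01,.01).ravel()
    fits.append(((x,y),np.degrees(np.arctan2(vy,vx)),np.abs((s-[x,y])@[-vy,vx]).mean()))
  th=np.deg2rad(-13.2); ex=np.array([np.cos(th),np.sin(th)]);ey=np.array([-ex[1],ex[0]])
  med=[np.median(s@(ey if i<2 else ex)) for i,s in enumerate(S)]
  cen=ey*(med[0]+med[1])/2+ex*(med[2]+med[3])/2
  print(lo,[ (round(f[1],1),round(f[2],2)) for f in fits],"size",round(abs(med[2]-med[3]),1),round(abs(med[0]-med[1]),1),"c",cen.round(1))
crop=cv2.resize(im[100:200,376:470],None,fx=6,fy=6,interpolation=2)
cv2.imwrite("pics/c2.png",crop[:,:,::-1])
h=cv2.cvtColor(im,cv2.COLOR_RGB2HSV); mb=(h[...,0]>100)&(h[...,0]<125)&(h[...,1]>120); mb[300:]=0;mb[:130]=0
k=big(mb); e=k[:,0,:]
L=np.array([(e[e[:,1]==r,0].min(),r) for r in range(145,250,3)]);Rr=np.array([(e[e[:,1]==r,0].max(),r) for r in range(145,250,3)]);T=np.array([(u,e[e[:,0]==u,1].min()) for u in range(190,325,4)])
zt=.2741-.003-.063+.004
for s in (L,Rr,T):
  w=ray(c,s,zt)[:,:2]*1e3; vx,vy,x,y=cv2.fitLine(w.astype(np.float32),cv2.DIST_HUBER,0,.01,.01).ravel(); print("cover edge",np.degrees(np.arctan2(vy,vx)).round(2),x,y)
w=ray(c,np.r_[L[:1],Rr[:1]],zt); print(np.linalg.norm(w[0]-w[1]),w)
```

```text
deck (array([527.1, 395.1, 169.6, 133.5]), -13.1)
open (array([526.5, 384.6,  87.6,  84.6]), -13.2)
100 [(np.float32(-15.6), np.float64(3.45)), (np.float32(76.8), np.float64(16.43)), (np.float32(77.5), np.float64(10.96)), (np.float32(76.9), np.float64(0.06))] size 82.7 62.8 c [530.7 393.5]
140 [(np.float32(-14.8), np.float64(1.92)), (np.float32(-13.2), np.float64(0.51)), (np.float32(77.2), np.float64(7.58)), (np.float32(77.0), np.float64(0.05))] size 84.6 64.3 c [530.6 393.5]
170 [(np.float32(-15.5), np.float64(1.15)), (np.float32(-13.3), np.float64(0.22)), (np.float32(77.1), np.float64(5.01)), (np.float32(77.0), np.float64(0.07))] size 85.9 65.2 c [530.7 393.8]
cover edge -13.81 475.61768 184.26031
cover edge -12.87 499.02615 264.71643
cover edge 75.08 453.62656 227.39288
0.08279636061416426 [[0.44747367 0.19171317 0.2121    ]
 [0.46640769 0.27231553 0.2121    ]]
```

View pics/c2.png

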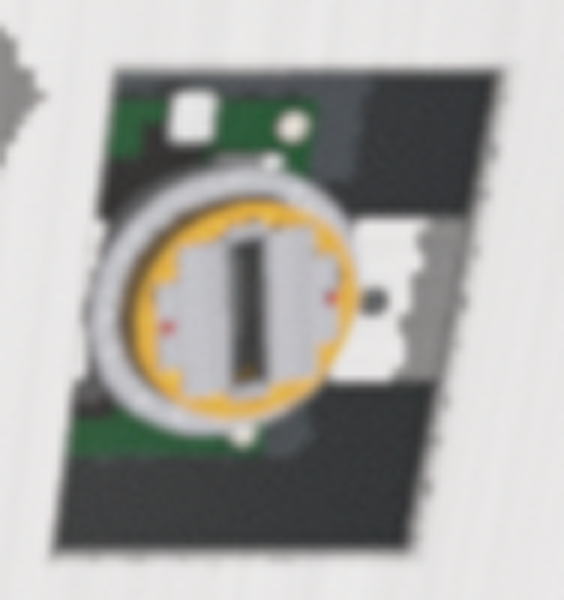

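The crop shows the opening's corners at (118,70), (502,70), (413,550) and (55,550). The slot centre line runs from about (248,240) to (251,380), with red marks at (168,328) and (332,298).

Run:
```python
from h import *
c=dict(np.load("w2.npz"))
f=lambda p:(np.array(p,float)+.5)/6-.5+[376,100]
w=ray(c,f([(118,70),(502,70),(413,550),(55,550)]),.062)[:,:2]*1e3
print(w.round(1),w.mean(0).round(1),[np.linalg.norm(w[i]-w[i-1]).round(1) for i in range(4)])
ang=lambda v:np.degrees(np.arctan2(v[1],v[0])).round(1)
print(ang(w[3]-w[0]),ang(w[2]-w[1]),ang(w[1]-w[0]),ang(w[2]-w[3]))
for z in (.0535,.0465):
  s=ray(c,f([(248,240),(251,380),(168,328),(332,298)]),z)[:,:2]*1e3; print(s.round(1),ang(s[1]-s[0]),np.linalg.norm(s[1]-s[0]),s[:2].mean(0),ang(s[3]-s[2]),s[2:].mean(0))
```

```text
[[481.8 372. ]
 [496.5 434.6]
 [579.2 416.2]
 [564.3 352.9]] [530.5 393.9] [np.float64(84.7), np.float64(64.4), np.float64(84.7), np.float64(65.0)]
-13.0 -12.6 76.8 76.8
[[517.8 395. ]
 [543.5 393.7]
 [530.5 379.9]
 [531.7 408.8]] -2.9 25.72187202582261 [530.68144659 394.32715605] 87.6 [531.09982379 394.34590672]
[[519.7 398.2]
 [545.9 396.8]
 [532.6 382.8]
 [533.9 412.3]] -2.9 26.249696522587385 [532.83475164 397.51342496] 87.6 [533.26171413 397.5325604 ]
```

{"method": "jog_arm", "body": {"deltas": [[0.002, 0.012, 0, 0, 0, 0, 0], [0.003, 0.022, 0, 0, 0, 0, 0], [0.005, 0.03, 0, 0, 0, 0.001, 0], [0.005, 0.035, 0, 0, 0, 0.001, 0], [0.005, 0.034, -0.01, 0, 0, 0, 0], [0.004, 0.025, -0.02, 0, 0, 0, 0], [0.002, 0.0155, -0.03, 0, 0, 0, 0], [0, 0, -0.03, 0, 0, 0, 0], [0, 0, -0.022, 0, 0, 0, 0], [0, 0, -0.012, 0, 0, 0, 0]]}}

```text
t: 7.6
eef_pos: [0.5303, 0.3954, 0.1477]
tool_rot: [-0.001, 0.113, 0.994, -0.001]
contact_force: [-0.1, 0.1, -3.4]
gripper_width: 0.129
grasp_force: 50.3
```

{"method": "jog_arm", "body": {"deltas": [[0, 0, 0, 0, 0, 0, 0], [0, 0, 0, 0, 0, 0, 0], [0, 0, 0, 0, 0, 0, 0]]}}

```text
t: 7.9
eef_pos: [0.5317, 0.3966, 0.152]
tool_rot: [0.001, 0.113, 0.994, 0.001]
contact_force: [-0.3, -0.8, -2.5]
gripper_width: 0.13
grasp_force: 50.3
```

Run:
```python
from station import bot
from h import *
o=bot.get_obs(); print(o["t"],o["eef_pos"].round(4),rot(o["tool_rot"]).as_matrix().round(4)[:,0],o["q"].round(2),o["contact_force"].round(1),o["torque"].round(2))
c=bot.read_camera("wrist"); im=c["img"]; np.savez("w3.npz",**c); cv2.imwrite("pics/w3.png",im[:,:,::-1])
```

```text
7.9 [0.5317 0.3966 0.152 ] [-0.9743  0.2252 -0.0015] [-0.23  0.67 -0.75  1.64  0.52  1.04  0.21] [-0.3 -0.8 -2.5] [-0.03 -0.02 -0.03]
```

View pics/w3.png

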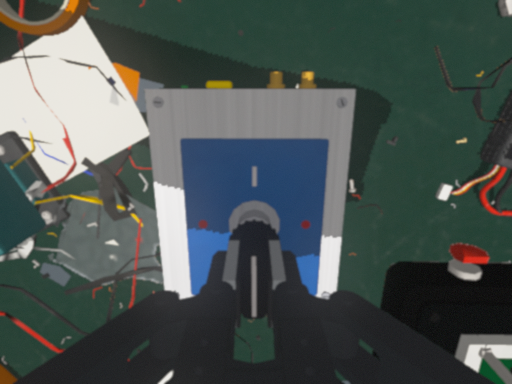

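The view shows the cover at (182-328, 139-295) above the deck (150-354, 90-297), with the same small side margins. I'll work out the lateral and yaw error.

```bash
cat > m.py <<'E'
from station import bot
from h import *
import sys
o=bot.get_obs(); tcp=o["eef_pos"]; print("t",o["t"],tcp.round(4),o["tool_rot"].round(3),o["contact_force"].round(1),o["torque"].round(2))
c=bot.read_camera("wrist"); im=c["img"]
h=cv2.cvtColor(im,cv2.COLOR_RGB2HSV); b=(h[...,0]>100)&(h[...,0]<128)&(h[...,1]>120)
low=(h[...,1]<60)&(h[...,2]>100)
th=np.deg2rad(-13.1); ex=np.array([np.cos(th),np.sin(th)]);ey=np.array([-ex[1],ex[0]])
def fit(s,z,n):
    w=ray(c,np.array(s),z)[:,:2]*1e3; vx,vy,x,y=cv2.fitLine(w.astype(np.float32),cv2.DIST_HUBER,0,.01,.01).ravel()
    v=np.array([vx,vy]); a=np.degrees(np.arctan(vy/vx)); return a, np.array([x,y])@n, (w.mean(0)).round(1)
zc=tcp[2]-.003-.063+.004
rows=range(155,222,3)
cl=fit([(np.flatnonzero(b[r])[0]-.5,r) for r in rows],zc,ey); cr=fit([(np.flatnonzero(b[r])[-1]+.5,r) for r in rows],zc,ey)
ct=fit([(u,np.flatnonzero(b[:,u])[0]-.5) for u in range(195,320,4)],zc,ex)
dr=range(100,130,2)
dl=fit([(np.flatnonzero(low[r,140:])[0]+139.5,r) for r in dr],.062,ey); d2=fit([(np.flatnonzero(low[r,:380])[-1]+.5,r) for r in dr],.062,ey)
for n,v in dict(cl=cl,cr=cr,ct=ct,dl=dl,dr=d2).items(): print(n,*[np.round(i,2) for i in v])
w=tcp[:2]*1e3
print("cover width",cr[1]-cl[1],"mid",(cl[1]+cr[1])/2,"deck width",d2[1]-dl[1],"mid",(dl[1]+d2[1])/2,"tcp",w@ey,w@ex,"cover x centre",ct[1]+53,"mouth",np.array([530.6,393.9])@ey,np.array([530.6,393.9])@ex)
print("ex",ex,"ey",ey)
E
python3 m.py
```

```text
t 7.95 [0.5317 0.3964 0.152 ] [0.001 0.113 0.994 0.001] [-0.1 -0.  -2.3] [-0.03  0.01  0.01]
cl -3.66 466.94 [499.4 361.4]
cr -13.32 548.56 [518.2 442.6]
ct 76.97 375.33 [480.8 410.2]
dl -19.43 433.94 [452.5 340.1]
dr -12.94 570.31 [483.3 473.1]
cover width 81.62136383009488 mid 507.75260826676106 deck width 136.3645562825572 mid 502.12497639237176 tcp 506.63087460929023 428.01572193462823 cover x centre 428.32595340018906 mouth 503.9103172372137 427.5136982388877
ex [ 0.97397597 -0.22665131] ey [0.22665131 0.97397597]
```

{"method": "jog_arm", "body": {"deltas": [[-0.0011, -0.002, -0.003, 0, 0, 0, 0], [0, 0, -0.004, 0, 0, 0, 0], [0, 0, -0.003, 0, 0, 0, 0], [0, 0, -0.002, 0, 0, 0, 0], [0, 0, 0, 0, 0, 0, 0], [0, 0, 0, 0, 0, 0, 0]]}}

```text
t: 8.6
eef_pos: [0.5299, 0.3938, 0.1382]
tool_rot: [-0.0, 0.113, 0.994, 0.0]
contact_force: [0.8, -0.4, -3.3]
gripper_width: 0.132
grasp_force: 50.3
```

```bash
python3 m.py
```

```text
t 8.6 [0.5299 0.3938 0.1382] [-0.     0.113  0.994  0.   ] [ 0.8 -0.4 -3.3] [-0.02 -0.01  0.01]
cl -9.04 463.08 [497.3 357.8]
cr -13.22 545.42 [516.2 439.8]
ct 77.01 374.05 [478.9 407.5]
dl -19.38 435.43 [450.6 342.3]
dr -12.52 570.3 [480.8 473.6]
cover width 82.33841643000494 mid 504.2488446399463 deck width 134.87178380346364 mid 502.8685813019863 tcp 503.6936361443572 426.8342219943639 cover x centre 427.04851439740213 mouth 503.9103172372137 427.5136982388877
ex [ 0.97397597 -0.22665131] ey [0.22665131 0.97397597]
```

{"method": "jog_arm", "body": {"deltas": [[0.0008, 0.0006, -0.001, 0, 0, 0, 0], [0, 0, -0.001, 0, 0, 0, 0], [0, 0, -0.001, 0, 0, 0, 0], [0, 0, -0.001, 0, 0, 0, 0], [0, 0, 0, 0, 0, 0, 0], [0, 0, 0, 0, 0, 0, 0]]}}

```text
t: 9.25
eef_pos: [0.5307, 0.3944, 0.1343]
tool_rot: [-0.0, 0.113, 0.994, -0.0]
contact_force: [0.6, -0.1, -2.9]
gripper_width: 0.131
grasp_force: 50.3
```

{"method": "jog_arm", "body": {"deltas": [[0, 0, -0.001, 0, 0, 0, 0], [0, 0, -0.001, 0, 0, 0, 0], [0, 0, 0, 0, 0, 0, 0], [0, 0, 0, 0, 0, 0, 0]]}}

```text
t: 9.65
eef_pos: [0.5307, 0.3943, 0.1323]
tool_rot: [-0.0, 0.113, 0.994, -0.0]
contact_force: [-0.4, -0.2, -3.0]
gripper_width: 0.132
grasp_force: 50.3
```

{"method": "jog_arm", "body": {"deltas": [[0, 0, -0.001, 0, 0, 0, 0], [0, 0, -0.001, 0, 0, 0, 0], [0, 0, -0.001, 0, 0, 0, 0], [0, 0, 0, 0, 0, 0, 0], [0, 0, 0, 0, 0, 0, 0]]}}

```text
t: 10.15
eef_pos: [0.5307, 0.3944, 0.1293]
tool_rot: [-0.0, 0.113, 0.994, 0.0]
contact_force: [-0.3, -0.5, -2.3]
gripper_width: 0.131
grasp_force: 50.4
```

{"method": "jog_arm", "body": {"deltas": [[0, 0, -0.001, 0, 0, 0, 0], [0, 0, -0.0005, 0, 0, 0, 0], [0, 0, 0, 0, 0, 0, 0], [0, 0, 0, 0, 0, 0, 0]]}}

```text
t: 10.55
eef_pos: [0.5307, 0.3945, 0.1283]
tool_rot: [0.0, 0.113, 0.994, 0.0]
contact_force: [-2.5, -1.0, 3.5]
gripper_width: 0.129
grasp_force: 51.3
```

{"method": "jog_arm", "body": {"deltas": [[0, 0, -0.001, 0, 0, 0, 0], [0, 0, -0.0005, 0, 0, 0.04, 0], [0, 0, 0, 0, 0, 0.05, 0], [0, 0, 0, 0, 0, 0.05, 0], [0, 0, 0, 0, 0, 0.04, 0], [0, 0, 0, 0, 0, 0, 0], [0, 0, 0, 0, 0, 0, 0]]}}

```text
t: 11.25
eef_pos: [0.5307, 0.3944, 0.1264]
tool_rot: [0.0, 0.024, 1.0, 0.0]
contact_force: [-0.8, -0.8, 3.3]
gripper_width: 0.127
grasp_force: 51.4
```

{"method": "jog_arm", "body": {"deltas": [[0, 0, -0.001, 0, 0, 0, 0], [0, 0, -0.001, 0, 0, 0, 0], [0, 0, -0.0005, 0, 0, 0, 0], [0, 0, 0, 0, 0, 0, 0], [0, 0, 0, 0, 0, 0, 0]]}}

```text
t: 11.75
eef_pos: [0.5307, 0.3944, 0.1238]
tool_rot: [0.0, 0.024, 1.0, 0.0]
contact_force: [-1.6, -1.5, 4.2]
gripper_width: 0.13
grasp_force: 51.5
```

Run:
```python
from station import bot
from h import *
o=bot.get_obs(); m=rot(o["tool_rot"]).as_matrix(); print(o["t"],o["eef_pos"].round(4),"wing yaw",np.degrees(np.arctan2(-m[1,0],-m[0,0])).round(2),o["contact_force"].round(1),o["torque"].round(2))
```

```text
11.75 [0.5307 0.3944 0.1238] wing yaw -2.7 [-1.6 -1.5  4.2] [-0.44  0.36 -0.05]
```

{"method": "jog_arm", "body": {"deltas": [[0, 0, -0.001, 0, 0, 0, 0], [0, 0, -0.001, 0, 0, 0, 0], [0, 0, -0.001, 0, 0, 0, 0], [0, 0, 0, 0, 0, 0, 0]]}}

```text
t: 12.15
eef_pos: [0.5308, 0.3944, 0.1208]
tool_rot: [0.0, 0.024, 1.0, 0.0]
contact_force: [-1.7, -1.7, 5.2]
gripper_width: 0.127
grasp_force: 51.6
```

{"method": "jog_arm", "body": {"deltas": [[0, 0, -0.001, 0, 0, 0, 0], [0, 0, -0.001, 0, 0, 0, 0], [0, 0, -0.001, 0, 0, 0, 0], [0, 0, 0, 0, 0, 0, 0]]}}

```text
t: 12.55
eef_pos: [0.5308, 0.3944, 0.118]
tool_rot: [0.0, 0.024, 1.0, 0.0]
contact_force: [-2.5, -1.9, 7.0]
gripper_width: 0.132
grasp_force: 51.7
```

{"method": "jog_arm", "body": {"deltas": [[0, 0, -0.001, 0, 0, 0, 0], [0, 0, -0.001, 0, 0, 0, 0], [0, 0, 0, 0, 0, 0, 0]]}}

```text
t: 12.85
eef_pos: [0.5307, 0.3945, 0.1161]
tool_rot: [0.0, 0.024, 1.0, 0.0]
contact_force: [-2.6, -0.8, 7.1]
gripper_width: 0.13
grasp_force: 51.8
```

The head is pressed 12.3 mm with only spring force, so the bar is in the slot. I'll continue to the stop.

{"method": "jog_arm", "body": {"deltas": [[0, 0, -0.001, 0, 0, 0, 0], [0, 0, -0.001, 0, 0, 0, 0], [0, 0, 0, 0, 0, 0, 0], [0, 0, 0, 0, 0, 0, 0]]}}

```text
t: 13.25
eef_pos: [0.5307, 0.3944, 0.1142]
tool_rot: [0.0, 0.024, 1.0, 0.0]
contact_force: [-1.5, -2.7, 7.9]
gripper_width: 0.13
grasp_force: 51.9
```

{"method": "jog_arm", "body": {"deltas": [[0, 0, -0.0006, 0, 0, 0, 0], [0, 0, -0.0006, 0, 0, 0, 0], [0, 0, 0, 0, 0, 0, 0]]}}

```text
t: 13.55
eef_pos: [0.5308, 0.3945, 0.1137]
tool_rot: [0.0, 0.024, 1.0, -0.0]
contact_force: [-3.8, -3.3, 12.6]
gripper_width: 0.127
grasp_force: 52.6
```

Stop felt at 14.5 mm (12.6 N). I'll turn clockwise 1.6 rad, watching the force.

{"method": "jog_arm", "body": {"deltas": [[0, 0, 0.0002, 0, 0, -0.08, 0], [0, 0, 0, 0, 0, -0.08, 0], [0, 0, 0, 0, 0, -0.08, 0], [0, 0, 0, 0, 0, -0.08, 0], [0, 0, 0, 0, 0, -0.08, 0], [0, 0, 0, 0, 0, 0, 0]]}}

```text
t: 14.15
eef_pos: [0.5308, 0.3947, 0.1138]
tool_rot: [0.0, 0.223, 0.975, 0.0]
contact_force: [-2.2, -2.6, 9.9]
gripper_width: 0.129
grasp_force: 52.3
```

{"method": "jog_arm", "body": {"deltas": [[0, 0, 0, 0, 0, -0.08, 0], [0, 0, 0, 0, 0, -0.08, 0], [0, 0, 0, 0, 0, -0.08, 0], [0, 0, 0, 0, 0, -0.08, 0], [0, 0, 0, 0, 0, -0.08, 0], [0, 0, 0, 0, 0, -0.08, 0], [0, 0, 0, 0, 0, -0.08, 0], [0, 0, 0, 0, 0, 0, 0]]}}

```text
t: 14.95
eef_pos: [0.531, 0.3949, 0.1139]
tool_rot: [0.0, 0.483, 0.875, 0.001]
contact_force: [-2.2, -2.0, 10.0]
gripper_width: 0.131
grasp_force: 52.2
```

```bash
cat > s.py <<'E'
from station import bot
from h import *
o=bot.get_obs(); m=rot(o["tool_rot"]).as_matrix(); print(o["t"],o["eef_pos"].round(4),"wing yaw",np.degrees(np.arctan2(-m[1,0],-m[0,0])).round(2),o["contact_force"].round(1),o["torque"].round(2),o["q"].round(2))
E
python3 s.py
```

```text
14.95 [0.531  0.3949 0.1139] wing yaw -57.82 [-2.2 -2.  10. ] [-0.59  0.71  0.04] [-0.35  0.66 -0.55  1.67  0.41  0.92 -0.5 ]
```

{"method": "jog_arm", "body": {"deltas": [[0, 0, 0, 0, 0, -0.08, 0], [0, 0, 0, 0, 0, -0.08, 0], [0, 0, 0, 0, 0, -0.08, 0], [0, 0, 0, 0, 0, -0.08, 0], [0, 0, 0, 0, 0, -0.08, 0], [0, 0, 0, 0, 0, -0.08, 0], [0, 0, 0, 0, 0, -0.08, 0], [0, 0, 0, 0, 0, -0.06, 0], [0, 0, 0, 0, 0, 0, 0], [0, 0, 0, 0, 0, 0, 0]]}}

```text
t: 15.95
eef_pos: [0.5313, 0.395, 0.1139]
tool_rot: [0.0, 0.727, 0.687, 0.001]
contact_force: [-1.6, -1.7, 9.8]
gripper_width: 0.134
grasp_force: 52.1
```

```bash
python3 s.py
```

```text
15.95 [0.5313 0.395  0.1139] wing yaw -93.23 [-1.6 -1.7  9.8] [-0.33  0.66 -0.  ] [-0.45  0.63 -0.4   1.68  0.3   0.89 -1.03]
```

Turned 90.5°. I'll ease up while still holding to feel for the catch.

{"method": "jog_arm", "body": {"deltas": [[0, 0, 0.001, 0, 0, 0, 0], [0, 0, 0.001, 0, 0, 0, 0], [0, 0, 0.001, 0, 0, 0, 0], [0, 0, 0.001, 0, 0, 0, 0], [0, 0, 0, 0, 0, 0, 0], [0, 0, 0, 0, 0, 0, 0]]}}

```text
t: 16.55
eef_pos: [0.5312, 0.3951, 0.1176]
tool_rot: [-0.0, 0.727, 0.687, 0.001]
contact_force: [-0.4, -1.3, 7.7]
gripper_width: 0.132
grasp_force: 51.8
```

{"method": "jog_arm", "body": {"deltas": [[0, 0, 0.0008, 0, 0, 0, 0], [0, 0, 0.0006, 0, 0, 0, 0], [0, 0, 0, 0, 0, 0, 0], [0, 0, 0, 0, 0, 0, 0]]}}

```text
t: 16.95
eef_pos: [0.5313, 0.395, 0.1189]
tool_rot: [-0.0, 0.727, 0.687, 0.001]
contact_force: [-1.2, -0.3, 6.5]
gripper_width: 0.13
grasp_force: 51.8
```

{"method": "jog_arm", "body": {"deltas": [[0, 0, 0.0004, 0, 0, 0, 0], [0, 0, 0.0004, 0, 0, 0, 0], [0, 0, 0, 0, 0, 0, 0], [0, 0, 0, 0, 0, 0, 0]]}}

```text
t: 17.35
eef_pos: [0.5312, 0.395, 0.1192]
tool_rot: [-0.0, 0.727, 0.687, 0.001]
contact_force: [1.3, 2.5, 1.9]
gripper_width: 0.128
grasp_force: 51.1
```

The force dropped from 6.5 to 1.9 N over 0.3 mm, 5.3 mm above the stop, so it is caught. I'll let go and retreat upward.

{"method": "jog_arm", "body": {"deltas": [[0, 0, 0, 0, 0, 0, 0.2], [0, 0, 0, 0, 0, 0, 0.35], [0, 0, 0, 0, 0, 0, 0.5], [0, 0, 0, 0, 0, 0, 0.5], [0, 0, 0, 0, 0, 0, 0.5], [0, 0, 0.01, 0, 0, 0, 0.5], [0, 0, 0.02, 0, 0, 0, 0.5], [0, 0, 0.03, 0, 0, 0, 0.5], [0, 0, 0.04, 0, 0, 0, 0.5], [0, 0, 0.04, 0, 0, 0, 0.5]]}}

```text
t: 18.35
eef_pos: [0.5304, 0.3942, 0.261]
tool_rot: [-0.0, 0.727, 0.687, -0.0]
contact_force: [-0.2, 0.6, -0.8]
gripper_width: 0.501
grasp_force: 0.0
```

{"method": "jog_arm", "body": {"deltas": [[0, 0, 0.02, 0, 0, 0, 0.5], [-0.03, -0.03, 0, 0, 0, 0, 0.5], [-0.03, -0.03, 0, 0, 0, 0, 0.5], [0, 0, 0, 0, 0, 0, 0.5], [0, 0, 0, 0, 0, 0, 0.5]]}}

```text
t: 18.85
eef_pos: [0.4706, 0.3339, 0.2801]
tool_rot: [0.0, 0.727, 0.687, 0.001]
contact_force: [1.3, 1.0, -0.4]
gripper_width: 0.5
grasp_force: 0.0
```

```bash
python3 s.py
python3 - <<'E'
from station import bot
from h import *
a=bot.read_camera("wrist")["img"]; s=bot.read_camera("scene")["img"]; b=cv2.resize(s[180:300,90:230],(448,384),interpolation=2)
b=b[:,:288] if 0 else cv2.resize(b,(288,247)); p=np.zeros((384,800,3),np.uint8); p[:,:512]=a; p[:247,512:]=b
cv2.imwrite("pics/end.png",p[:,:,::-1])
E
```

```text
18.85 [0.4706 0.3339 0.2801] wing yaw -93.23 [ 1.3  1.  -0.4] [0.07 0.01 0.01] [-0.35  0.33 -0.47  1.74  0.17  1.11 -0.93]
```

View pics/end.png

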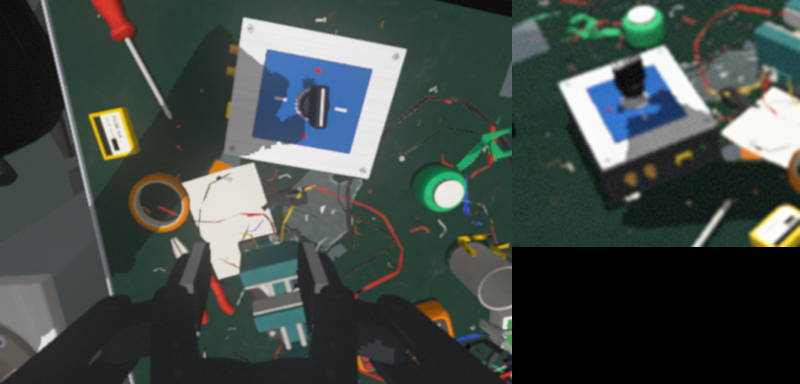

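The cover sits flush and square in the deck at about (310,100). The wing stands across the white marks and stayed down, and the gripper is clear. Handing in.

```bash
python3 -c "
from station import bot
print(bot.hand_in())"
```

```text
the job is handed in; nothing more can be done
None
```

The radio box is closed: the cover is seated flush, the fastener was pressed to its stop, turned a quarter turn clockwise and caught, and the gripper is clear; the job was handed in at about 19 s, with no reading above 13 N at the wrist and the tape, screwdriver and syringe not touched.

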